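# Open the spring gate of a tote of wood blanks and hold it wide

## Task

The amber oil bottle has toppled in the way of the wooden tote's gate: stand it upright on the round log slice and let go of it. Then unlock the gate by squeezing the red catch fully in first and the blue catch after it, take the gate by its yellow post and swing it open past the springy detent until it stands about square to the tote's front. It pulls back if let go, so finish while still gripping the post and holding the gate wide open there, with the bottle still standing and none of the other things on the bench disturbed.

Things in the scene. Friction and masses are not known exactly. Their poses are not given: they have to be found in the camera images.
- bottle: Amber bottle with a white cap, 150 mm long, square in section, 48 x 48 mm over the lower 95 mm, then narrowing to a 26 mm round cap; about 0.22 kg. Origin at the centre of its base, own z axis from base to cap. At the start it lies flat on one side on the bench in front of the tote, its cap roughly towards the tote's +y
- log_slice: Fixed round slice of a log, bark-edged, 130 mm in diameter, 12 mm thick, flat on the bench. Origin at the centre of its underside, z up. The bottle is to stand upright about its middle (within 45 mm of its centre)
- tote: Fixed plywood box of wood blanks, 290 mm wide, 225 mm deep, 100 mm high. Origin on the bench under the middle of its closed gate; its x axis points into the tote (away from the robot), y along the gate towards the hinge, z up. A crossbar just behind the gate, its top at z = 100 mm, carries the two catches (at tote x = 34 mm, y = -65 and +55 mm)
- red_catch: The red catch on the tote's crossbar: steel base plate 30 x 66 mm with two upright red plates (24 mm wide along x, 6 mm thick, tops 40 mm above the crossbar): fixed lug on its +y side, sliding tab on -y with an arm reaching over the gate towards -x. Origin on the crossbar (z = 100 mm) midway between the unsqueezed plates, axes parallel to the tote's. Red and blue may swap places
- red_squeeze (a point): Point to pinch the red catch along its y: midway between the plates' outer faces as they are when squeezed in (37 mm apart; 50 mm apart at the start, then the lug face is 18.5 mm to +y and the tab face 31.5 mm to -y of here). 23 mm above the crossbar, z = 123 mm; the plates stand free from 7 to 40 mm above the crossbar
- red_tab (a joint): How far the red tab is squeezed towards its lug, m: 0 to 0.002 at the start (gate locked), 0.013 fully in against its stop. It slides along the tote's +y against about 4 N of friction and stays where it is left; it lets the gate go from about 0.008 on
- blue_catch: The blue catch on the tote's crossbar: steel base plate 30 x 66 mm with two upright blue plates (24 mm wide along x, 6 mm thick, tops 40 mm above the crossbar): fixed lug on its +y side, sliding tab on -y with an arm reaching over the gate towards -x. Origin on the crossbar (z = 100 mm) midway between the unsqueezed plates, axes parallel to the tote's. Red and blue may swap places
- blue_squeeze (a point): Point to pinch the blue catch along its y: midway between the plates' outer faces as they are when squeezed in (37 mm apart; 50 mm apart at the start, then the lug face is 18.5 mm to +y and the tab face 31.5 mm to -y of here). 23 mm above the crossbar, z = 123 mm; the plates stand free from 7 to 40 mm above the crossbar
- blue_tab (a joint): How far the blue tab is squeezed towards its lug, m: 0 to 0.002 at the start (gate locked), 0.013 fully in against its stop. It slides along the tote's +y against about 4 N of friction and stays where it is left; it lets the gate go from about 0.008 on
- gate (a joint): Angle of the green gate (215 mm long, 100 mm high, ears to 118 mm), rad: 0 closed, growing as its free end swings towards the robot (clockwise from above), 1.57 square to the tote's front, stop at 1.75. A spring (0.25 N m per rad) pulls it shut; a sprung pin resists from about 0.4 to 0.75 (up to 5 N at the post). Let go beyond, it falls back to rest near 1.0
- gate_hinge (a point): The gate's vertical hinge axis, at z = 100 mm, at tote x = 0, y = +125 mm. Axes parallel to the tote's
- post_top (a point): Top centre of the gate's handle, a yellow upright round post 18 mm in diameter, z = 152 mm; its upper 50 mm are free to pinch from above. 168 mm from the hinge axis: 32 mm in front of the gate's middle plane, 165 mm along the gate from the hinge. Turns with the gate: its x axis is square to the gate (into the tote when closed), its y axis runs along the gate to the hinge
- grip_post: The same yellow post, a sleeve that turns freely about its own upright axis, so the gripper need not turn with the gate; origin at its lower end, 94 mm below its top
- mug: Bystander: blue mug, 76 mm in diameter, 85 mm high; origin under its centre. Leave alone
- wax_tin: Bystander: low metal tin, 70 mm in diameter, 50 mm high; origin under its centre. Leave alone
- screwdriver: Bystander: screwdriver lying on the bench. Leave alone
- brush: Bystander: brush lying on the bench. Leave alone
- blank: Bystander: loose round wood blank, 96 mm in diameter, 16 mm thick; origin under its centre. Leave alone
- paint_can: Bystander: can with a green band, 80 mm in diameter, 100 mm high; origin under its centre. Leave alone
Mind the look-alikes: they are no part of the job. Of the things shaped like the bottle, the amber one is meant.

How it is judged:
By the outcome, as a careful person would: the job done as asked, in the order asked, and still so for the second after the job is handed in, while the arm keeps its last pose, push and grip.
It also fails if it takes over 72 s, if anything falls off the work surface, if the arm or the gripper's body presses on something with over 40 N, if the wrist force passes 120 N, or if a joint passes its speed limit or range.

## Robot

A 6-joint arm with a two-finger parallel gripper is mounted at the origin on the work surface. World frame = base frame: x ahead of the robot, y to its left, z up, the work surface at z = 0. Lengths are in m, angles in rad, forces in N, time in s.
With the tool pointing down it reaches from about 0.375 to 0.825 m from the base axis. Payload 5.5 kg.
Tool frame: the origin (TCP) lies midway between the tips of the shut fingers; the grasp point (between the pads) lies 19 mm behind it; z points along the fingers, y is the line along which they close (so a half turn about z gives the same grasp; the last joint's range is limited). The gripper opens to 85 mm and grips with 20 to 120 N. Pads are 22 mm wide; open, the fingers measure 114 mm over their backs; the gripper's body (76 mm by 85 mm) begins 54 mm behind the grasp point. The pads swing forward as they close: fully open they stand 13 mm farther back than shut.
Start: joints at [1.279, 0.314, -0.047, 1.21, 0, 1.571], TCP at [0.173, 0.575, 0.231] pointing down, gripper open.
Joint ranges: [-2.67, 2.67], [-0.69, 1.73], [-1.03, 1.25], [-2.08, 2.16], [-1.42, 1.45], [-3.14, 3.14]. Speed limits (rad/s): [2.39, 2.39, 3.01, 3.14, 3.14, 3.14].

## Interface

Orientations are given as [roll, pitch, yaw] about the fixed x, y, z axes, in that order (R = Rz(yaw) Ry(pitch) Rx(roll)).
In Python, from station import r gives the robot as it stands. Calls block until the motion is done:
- r.move_ptp(position, orientation): joint-space move of the TCP to a pose.
- r.move_linear(position, orientation=None, vel=0.15, until_force=None): straight line of the TCP; orientation=None keeps the orientation; vel is the mean speed in m/s. With until_force (N) it stops when the force on the tool has changed by that much, and returns True; else False.
- r.move_j(angles): joint-space move.
- r.gripper_to(opening): finger opening in m; the grip force is fixed at half the most; returns when the fingers have stopped.
- r.dwell(seconds).
- r.inverse_kinematics(position, orientation): joint angles nearest the present ones, or None.
- r.grab_frame(name): name is "scene" or "top"; returns a dict with "pixels" (384x512x3 uint8, blue, green, red), "K" (3x3 intrinsics, pixels), "pose" (4x4, takes a point from camera to world coordinates). Camera axes: x right, y down, z forward; pixel columns grow to the right and rows downward; lengths in m; the calibration is good to about 2 mm. A picture is of the moment at which its call begins. There is no depth.
A pose or a line that the arm cannot do raises r.IKError and nothing moves.
- r.job_done(): hands the job in; it is judged then, once.
Readings, each from a call of its own:
- r.current_clock(): time.
- r.current_qpos(): joint angles.
- r.current_qvel(): joint speeds.
- r.current_joint_efforts(): joint torques, N m.
- r.current_tool_pos(): TCP position.
- r.current_tool_rot(): TCP orientation.
- r.current_wrist_force(): force on the tool from outside, world axes, zero at the start.
- r.current_wrist_torque(): the same for the moment, N m.
- r.current_grip_width(): finger opening in m.
- r.current_finger_force(): force on a finger pad.
Only numpy, scipy, OpenCV 4.12 (cv2) and the standard library are available. Lean on these libraries where they do the work, as an engineer would, in place of code of your own. Each camera call takes 0.05 s, during which the arm holds its last target. There are 200 camera calls.

## Working session

There is one attempt and no reset: what is moved stays moved. The work goes in short steps, each a Python script; the robot and the scene stay as the last script left them, time stands still between calls to the robot, and variables do not carry over. Pictures are saved under pics/ and viewed, at most 10 in all, crops included, and the job is handed in when it is done.

```bash
mkdir -p pics; ls
python3 - <<'E'
from station import r
import cv2,numpy as np
for n in("scene","top"):
    f=r.grab_frame(n); cv2.imwrite(f"pics/{n}0.png",f["pixels"]); print(n,f["K"].tolist(),np.round(f["pose"],4).tolist())
    np.savez(f"pics/{n}0.npz",**f)
print(r.current_clock(),r.current_tool_rot())
E
```

```text
pics
scene [[393.5502920940546, 0.0, 261.32859849238787], [0.0, 393.5502920940546, 196.86399508816098], [0.0, 0.0, 1.0]] [[-0.7706, 0.3661, -0.5217, 1.0562], [0.6373, 0.4494, -0.626, 0.6184], [0.0052, -0.8149, -0.5796, 0.7488], [0.0, 0.0, 0.0, 1.0]]
top [[451.8220101057054, 0.0, 248.79911448869188], [0.0, 451.8220101057054, 185.36672389639637], [0.0, 0.0, 1.0]] [[0.027, -0.9876, 0.155, 0.2612], [-0.9995, -0.0291, -0.0115, -0.0502], [0.0158, -0.1546, -0.9879, 1.4831], [0.0, 0.0, 0.0, 1.0]]
0.1 [-3.14002040e+00 -8.24561211e-06  2.84979522e+00]
```

View pics/top0.png

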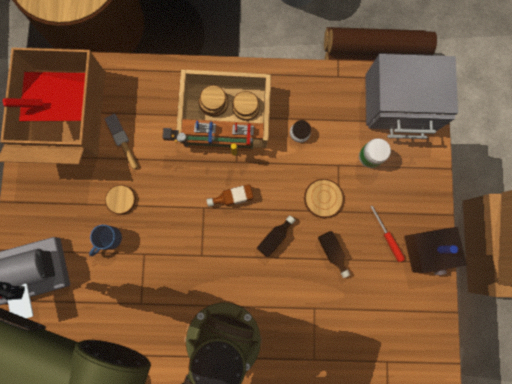

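View pics/scene0.png

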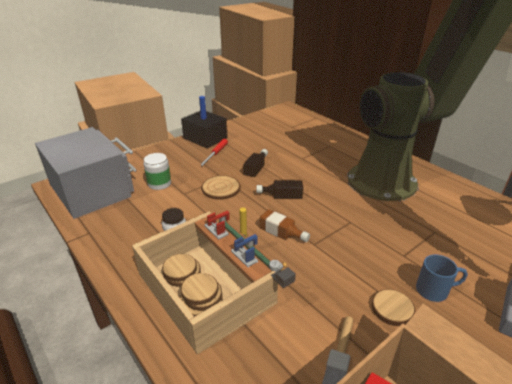

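The top view shows three bottle-like things: an amber one with a white label at (232,195), and two dark ones at (277,238) and (334,253). The one at (232,195) fits because it is amber and lies in front of the tote with its cap to the left, towards +y. The log slice is at (324,198), since the disc at (120,199) is the smaller loose blank. The blue catch is at (204,130), the red at (243,133) and the post at (234,146). I'll confirm with an enlarged crop.

```bash
cat > h.py <<'E'
import numpy as np,cv2
def ray(f,u,v):
    K,P=f["K"],f["pose"]; d=P[:3,:3]@np.linalg.solve(K,[u,v,1.]); return P[:3,3],d
def onz(f,u,v,z):
    o,d=ray(f,u,v); return o+d*(z-o[2])/d[2]
def proj(f,p):
    P=f["pose"]; q=f["K"]@(P[:3,:3].T@(np.asarray(p)-P[:3,3])); return q[:2]/q[2]
def blob(f,lo,hi,roi):
    x0,y0,x1,y1=roi; m=cv2.inRange(cv2.cvtColor(f["pixels"][y0:y1,x0:x1],cv2.COLOR_BGR2HSV),lo,hi)
    n,l,s,c=cv2.connectedComponentsWithStats(m)
    return [(int(s[i,4]),(c[i]+[x0,y0]).round(1).tolist(),(s[i,:4]+[x0,y0,0,0]).tolist()) for i in np.argsort(-s[:,4]) if i and s[i,4]>5][:5]
E
python3 - <<'E'
from h import *
t=dict(np.load("pics/top0.npz"));s=dict(np.load("pics/scene0.npz"))
for n,f,roi in(("top",t,(150,100,290,216)),("scene",s,(190,195,320,300))):
    x0,y0,x1,y1=roi; k=5 
    im=cv2.resize(f["pixels"][y0:y1,x0:x1],None,fx=k,fy=k,interpolation=cv2.INTER_CUBIC); cv2.imwrite(f"pics/{n}0c.png",im)
    for c,lo,hi in(("red",(0,170,60),(6,255,255)),("red2",(172,150,60),(180,255,255)),("blue",(100,120,50),(125,255,255)),("yel",(22,180,120),(34,255,255)),("white",(0,0,150),(180,60,255))):
        print(n,c,blob(f,lo,hi,roi))
E
```

```text
top red [(56, [248.3, 134.7], [246, 124, 5, 21])]
top red2 []
top blue [(20, [209.7, 136.1], [209, 130, 3, 12]), (9, [210.4, 125.3], [210, 123, 2, 6])]
top yel [(26, [233.3, 146.2], [231, 144, 6, 5])]
top white [(154, [238.5, 193.9], [232, 186, 14, 16]), (43, [180.9, 136.2], [177, 133, 8, 7]), (28, [209.5, 201.5], [207, 199, 6, 6]), (11, [233.3, 128.9], [233, 126, 2, 8]), (7, [244.4, 126.3], [242, 126, 5, 2])]
scene red [(120, [216.9, 216.4], [208, 211, 21, 14]), (68, [220.3, 227.0], [217, 222, 8, 12])]
scene red2 []
scene blue []
scene yel []
scene white [(152, [274.8, 218.4], [266, 212, 19, 14]), (79, [275.4, 263.7], [270, 260, 13, 8]), (52, [304.7, 235.3], [301, 232, 9, 8]), (46, [211.0, 228.2], [205, 224, 12, 11]), (42, [238.4, 254.9], [232, 249, 13, 13])]
```

View pics/top0c.png

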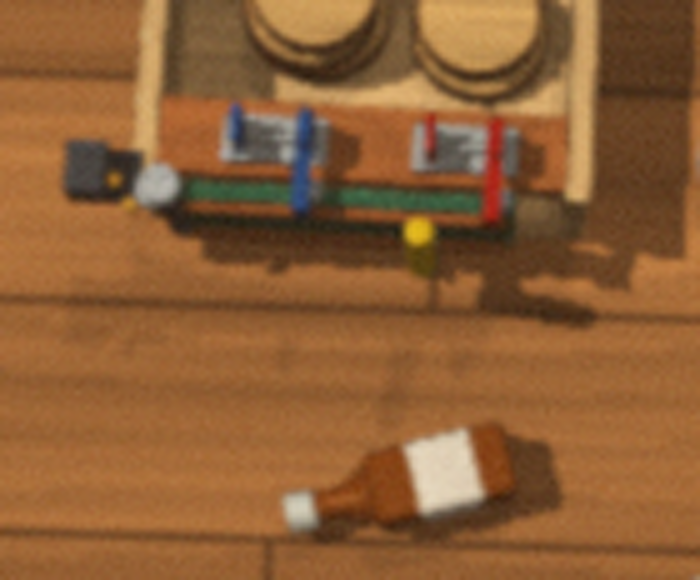

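View pics/scene0c.png

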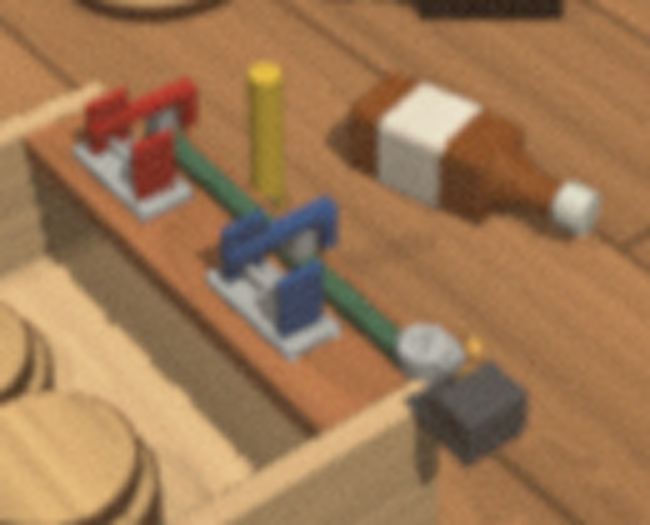

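The crop confirms the amber bottle with its white label: cap at (210,202), base end at (251,191), with the dark ones outside the crop. Red catch is on −y and blue on +y. Post top is at (233.8,146.2) and hinge cap at (181,137).

Run:
```python
from h import *
from station import r
from scipy.optimize import least_squares
from scipy.spatial.transform import Rotation as R
t=dict(np.load("pics/top0.npz"));s=dict(np.load("pics/scene0.npz"))
L=[(t,(233.8,146.2),(-.032,-.040,.152)),(t,(197.2,122.8),(.034,.077,.14)),(t,(236,125),(.034,-.043,.14)),
   (s,(243,209.4),(-.032,-.040,.152)),(s,(249.8,249.6),(.034,.077,.14)),(s,(220.6,222.6),(.034,-.043,.14))]
def W(p,q): c,n=np.cos(p[2]),np.sin(p[2]); return np.array([p[0]+c*q[0]-n*q[1],p[1]+n*q[0]+c*q[1],q[2]])
g=lambda p:np.concatenate([proj(f,W(p,q))-u for f,u,q in L])
o=least_squares(g,[.65,-.0,0],loss="soft_l1"); p=o.x; print("tote",p.round(4),g(p).round(1)); np.save("tote.npy",p)
for n,q in(("hinge",(0,.125,.118)),("red",(.034,-.0585,.123)),("blue",(.034,.0615,.123)),("post",(-.032,-.04,.152)),("postopen",(-.165,.157,.152))): print(n,W(p,q).round(4))
print("hinge px",proj(t,W(p,(0,.125,.118))))
cap=onz(t,207,202.3,.024);base=onz(t,251.4,191.4,.048);print("cap",cap,"base",base,np.linalg.norm((cap-base)[:2]))
print("label top ctr",onz(t,238.5,193.9,.048), "scene cap",onz(s,304.7,235.3,.026),"top cap",onz(t,209.5,201.5,.026))
# slice
hsv=cv2.cvtColor(t["pixels"],cv2.COLOR_BGR2GRAY)[170:230,295:355]
print(cv2.HoughCircles(cv2.GaussianBlur(hsv,(3,3),1),cv2.HOUGH_GRADIENT,1,50,param1=80,param2=15,minRadius=15,maxRadius=24))
print("slice",onz(t,324,198,.012),"scene slice",onz(s,221,187,.012))
```

```text
tote [ 0.6225  0.0241 -0.0336] [-0.8 -0.3 -0.7  0.7 -0.5  1.  -0.3 -0.2 -0.7 -0.4 -0.6 -0.2]
hinge [0.6267 0.1491 0.118 ]
red [ 0.6546 -0.0355  0.123 ]
blue [0.6586 0.0845 0.123 ]
post [ 0.5892 -0.0148  0.152 ]
postopen [0.4629 0.1866 0.152 ]
hinge px [180.87211653 135.19056444]
cap [0.43047555 0.06698194 0.024     ] base [ 0.46696762 -0.07571591  0.048     ] 0.14729000814035006
label top ctr [ 0.45766827 -0.03459582  0.048     ] scene cap [0.42974582 0.05663031 0.026     ] top cap [0.43308497 0.05883847 0.026     ]
[[[28.5 27.5 17.7]]]
slice [ 0.45719378 -0.31575745  0.012     ] scene slice [ 0.46136716 -0.3064321   0.012     ]
```

```bash
cat >> h.py <<'E'
from scipy.spatial.transform import Rotation as R
c=np.array([-.25,.968,0]);c/=np.linalg.norm(c);up=np.array([0,0,1.]);n=np.cross(c,up)
BASE=np.array([.467,-.076,0]);SL=np.array([.459,-.313,.012])
def Rs(a,flip): # start orientation
    z=-np.cos(a)*up-np.sin(a)*c; y=n*flip; return np.column_stack([np.cross(y,z),y,z])
def Re(a,flip,head):
    psi=head-np.arctan2(c[1],c[0])
    return (R.from_euler("z",psi)*R.from_rotvec(n*np.pi/2)).as_matrix()@Rs(a,flip)
rpy=lambda M:R.from_matrix(M).as_euler("xyz")
E
python3 - <<'E'
from h import *
from station import r
print(R.from_rotvec(n*np.pi/2).apply(c))
s=.058;o=.022
for ad in(0,15,25,35,45):
  for fl in(1,-1):
    a=np.radians(ad);M=Rs(a,fl);g=BASE+s*c+[0,0,.028]
    q=r.inverse_kinematics(g+M[:,2]*o,rpy(M)); q2=r.inverse_kinematics(g+M[:,2]*o+[0,0,.12],rpy(M))
    if q is None or q2 is None: print(ad,fl,"start no");continue
    print(ad,fl,"start",np.round(q,2))
    for h in range(-90,91,30):
        E=Re(a,fl,np.radians(h)); G=SL+[0,0,s]
        e=[r.inverse_kinematics(G+E[:,2]*o+[0,0,z],rpy(E)) for z in(0,.08)]; 
        b=r.inverse_kinematics(G+E[:,2]*(o)-E[:,2]*.1,rpy(E))
        if all(x is not None for x in e+[b]): print("   end",h,np.round(e[0],2),np.round(e[1],2))
p=np.load("tote.npy")
for yaw in(p[2],p[2]+np.pi):
  for P in((.6546,-.0355,.104),(.6586,.0845,.104),(.6586,.0845,.25),(.589,-.015,.116),(.463,.187,.116)):
    q=r.inverse_kinematics(P,[np.pi,0,yaw]); print(P,None if q is None else np.round(q,2))
E
```

```text
[-6.2254102e-17  1.3101820e-16  1.0000000e+00]
0 1 start [-0.04  0.27 -0.69  0.61  0.    1.27]
   end 30 [-1.18  1.17 -0.21  1.76  1.44  0.  ] [-1.18  1.03 -0.27  1.84  1.44  0.  ]
0 -1 start [-0.04  0.27 -0.69  0.61  0.   -1.87]
   end 30 [-1.18  1.17 -0.21  1.76  1.44 -3.14] [-1.18  1.03 -0.27  1.84  1.44 -3.14]
15 1 start [ 0.13  0.25 -0.75  0.54 -0.26  1.45]
   end -90 [-0.03  0.62 -0.8   0.03 -1.31 -1.69] [-0.03  0.45 -0.79  0.22 -1.31 -1.69]
   end 30 [-1.16  0.74 -0.53  0.71  1.29  1.15] [-1.16  0.6  -0.52  0.86  1.29  1.15]
   end 60 [-1.07  1.07  0.1   1.69  0.97  0.4 ] [-1.07  0.96  0.09  1.79  0.97  0.4 ]
15 -1 start [ 0.13  0.25 -0.75  0.54 -0.26 -1.7 ]
   end -90 [-0.03  0.62 -0.8   0.03 -1.31  1.45] [-0.03  0.45 -0.79  0.22 -1.31  1.45]
   end 30 [-1.16  0.74 -0.53  0.71  1.29 -1.99] [-1.16  0.6  -0.52  0.86  1.29 -1.99]
   end 60 [-1.07  1.07  0.1   1.69  0.97 -2.74] [-1.07  0.96  0.09  1.79  0.97 -2.74]
25 1 start [ 0.25  0.28 -0.76  0.52 -0.44  1.57]
   end -90 [-0.07  0.51 -0.8   0.1  -1.13 -1.74] [-0.07  0.35 -0.77  0.3  -1.13 -1.74]
   end 30 [-1.12  0.6  -0.6   0
[... 2235 characters left out ...]
 -0.09  1.    0.    3.12]
(0.6586, 0.0845, 0.104) [ 0.13  0.5  -0.06  1.    0.   -2.98]
(0.6586, 0.0845, 0.25) [ 0.13  0.43  0.17  1.3   0.   -2.98]
(0.589, -0.015, 0.116) [-0.03  0.36 -0.25  0.96  0.   -3.13]
(0.463, 0.187, 0.116) [ 0.38  0.21 -0.46  0.9   0.   -2.72]
(0.6546, -0.0355, 0.104) [-0.05  0.49 -0.09  1.    0.   -0.02]
(0.6586, 0.0845, 0.104) [ 0.13  0.5  -0.06  1.    0.    0.16]
(0.6586, 0.0845, 0.25) [0.13 0.43 0.17 1.3  0.   0.16]
(0.589, -0.015, 0.116) [-0.03  0.36 -0.25  0.96  0.    0.01]
(0.463, 0.187, 0.116) [ 0.38  0.21 -0.46  0.9   0.    0.42]<sys>:0: UserWarning: Gimbal lock detected. Setting third angle to zero since it is not possible to uniquely determine all angles.
```

Run:
```python
from h import *
from station import r
a=np.radians(35);M=Rs(a,1);g=BASE+.058*c+[0,0,.028];T=g+M[:,2]*.022
r.gripper_to(.085)
r.move_ptp(T-M[:,2]*.12,rpy(M))
print("hit",r.move_linear(T,vel=.12,until_force=8), r.current_tool_pos(),T)
r.gripper_to(.03);print(r.current_grip_width(),r.current_finger_force(),r.current_clock())
r.move_linear(T+[0,0,.18],vel=.15)
print(r.current_grip_width(),r.current_wrist_force())
E_=Re(a,1,np.radians(45));G=SL+[0,0,.058]+E_[:,2]*.022
r.move_ptp(G+[0,0,.10],rpy(E_))
print(r.current_grip_width(),r.current_clock())
for k in("top","scene"):
    f=r.grab_frame(k);np.savez(f"pics/{k}1.npz",**f);x,y=(270,140) if k=="top" else (170,90)
    cv2.imwrite(f"pics/{k}1.png",cv2.resize(f["pixels"][y:y+130,x:x+130],None,fx=3,fy=3))
A=[cv2.imread(f"pics/{k}1.png") for k in("top","scene")];cv2.imwrite("pics/both1.png",np.hstack(A))
```

```text
hit False [ 0.45603878 -0.03173417  0.01033247] [ 0.45565197 -0.03206042  0.00997866]
0.04742404714388406 56.40317916870117 4.075
0.04733354464062646 [-0.29828932 -0.25793576 -3.24955594]
0.0474063833084179 7.05
```

View pics/both1.png

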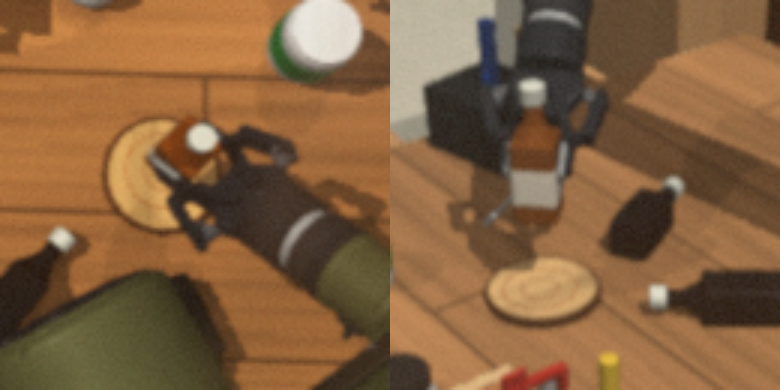

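The bottle hangs upright above the log slice (cap at top-view (337,186), slice clear below it). Next I'll lower it until contact and release.

Run:
```python
from h import *
from station import r
t=dict(np.load("pics/top1.npz"));print("cap",onz(t,337.3,186,.262))
p=r.current_tool_pos()
print(r.move_linear(p-[0,0,.075],vel=.12,until_force=15))
print(r.move_linear(p-[0,0,.115],vel=.02,until_force=4),p[2]-r.current_tool_pos()[2],r.current_wrist_force())
r.gripper_to(.085);r.dwell(.2)
M=R.from_euler("xyz",r.current_tool_rot()).as_matrix();p=r.current_tool_pos()
r.move_linear(p-M[:,2]*.14,vel=.12)
r.dwell(.05);print(r.current_clock())
for k in("top","scene"):
    f=r.grab_frame(k);np.savez(f"pics/{k}2.npz",**f);x,y=(270,140) if k=="top" else (170,90)
    cv2.imwrite(f"pics/{k}2.png",cv2.resize(f["pixels"][y:y+130,x:x+130],None,fx=3,fy=3))
A=[cv2.imread(f"pics/{k}2.png") for k in("top","scene")];cv2.imwrite("pics/both2.png",np.hstack(A))
```

```text
cap [ 0.45813994 -0.3071651   0.262     ]
False
True 0.09635164065647008 [ 0.35983265 -1.34377582  3.64253096]
11.0833
```

View pics/both2.png

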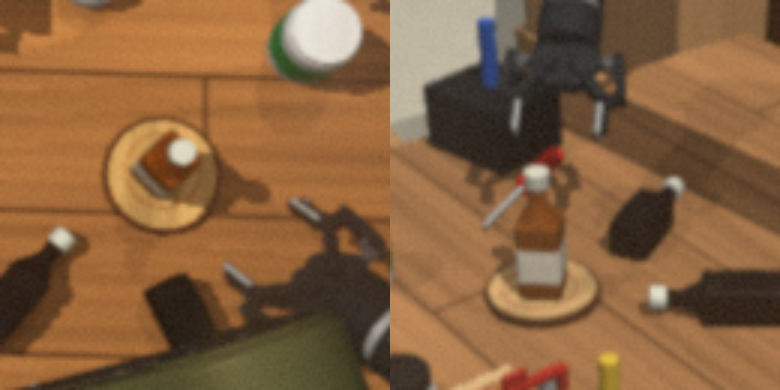

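The bottle stands upright near the slice's centre (top-view cap at (331,191)), released, with the gripper clear. Next, the red catch.

Run:
```python
from h import *
from station import r
o=[np.pi,0,np.load("tote.npy")[2]+np.pi]
p=r.current_tool_pos(); 
try: r.move_linear(p+[0,0,.17],vel=.2)
except r.IKError as e: print("ik",e); r.move_linear(p+[0,0,.1],vel=.2)
red=np.array([.6546,-.0355,.107])
r.move_ptp(red+[0,0,.11],o)
print(r.move_linear(red,vel=.12,until_force=8),r.current_tool_pos(),r.current_clock())
r.gripper_to(.034); r.dwell(.2)
print(r.current_grip_width(),r.current_finger_force(),r.current_wrist_force(),r.current_tool_pos())
```

```text
False [ 0.65526756 -0.03563197  0.10787588] 14.9167
0.035132948958360326 59.008362125605345 [-0.80828793  0.3141068   6.28216793] [ 0.65533518 -0.03508006  0.10842593]
```

Run:
```python
from h import *
from station import r
r.gripper_to(.085)
p=r.current_tool_pos(); r.move_linear([p[0],p[1],.2],vel=.15)
b=np.array([.6586,.0845,.107])
r.move_linear(b+[0,0,.093],vel=.15)
print(r.move_linear(b,vel=.12,until_force=8),r.current_tool_pos())
r.gripper_to(.034); r.dwell(.2)
print(r.current_grip_width(),r.current_finger_force(),r.current_wrist_force(),r.current_tool_pos())
r.gripper_to(.085)
r.move_linear(b+[0,0,.12],vel=.15)
r.move_linear([.50,-.016,.22],vel=.2)
r.gripper_to(.05);print(r.current_clock())
A=[]
for k,x,y in(("top",170,90),("scene",190,195)):
    f=r.grab_frame(k);np.savez(f"pics/{k}3.npz",**f)
    A.append(cv2.resize(f["pixels"][y:y+100,x:x+100],None,fx=4,fy=4,interpolation=cv2.INTER_CUBIC))
cv2.imwrite("pics/both3.png",np.hstack(A))
```

```text
False [0.65923773 0.08442563 0.10784517]
0.0352888565463903 59.03214454650879 [-0.26528305  0.07604088  5.99175547] [0.65938135 0.0848843  0.10846112]
22.5583
```

View pics/both3.png

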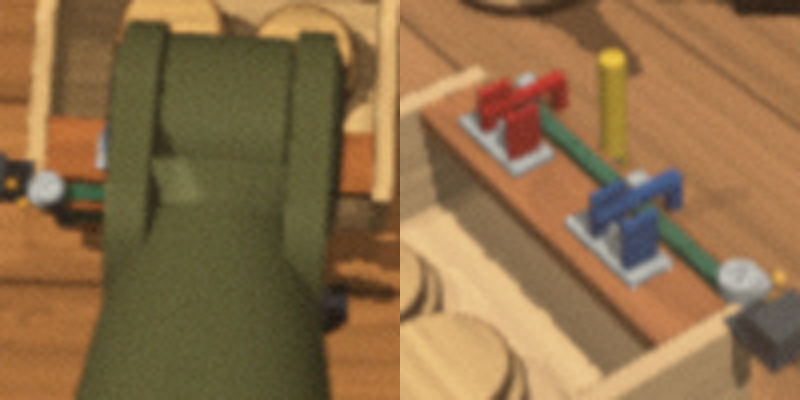

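Both tabs are now close against their lugs (red at scene ≈(217,222), blue ≈(247,250)) and the post is still at ≈(243,210). Next I'll grip the post and swing the gate along its arc.

Run:
```python
from h import *
from station import r
p=np.load("tote.npy");Rt=R.from_euler("z",p[2]).as_matrix()
H=np.array([p[0],p[1],0])+Rt@[0,.125,0]
def pt(phi,z=.118): return H+Rt@R.from_euler("z",-phi).apply([-.032,-.165,0])+[0,0,z]
r.move_linear(pt(0,.22),vel=.15)
print(r.move_linear(pt(0),vel=.1,until_force=8))
r.gripper_to(.01);print(r.current_grip_width(),r.current_finger_force(),r.current_tool_pos())
for i,phi in enumerate(np.linspace(.1,1.57,16)):
    r.move_linear(pt(phi),vel=.1)
    if i%2: print(round(phi,2),r.current_wrist_force().round(1),round(r.current_grip_width(),4))
    if np.linalg.norm(r.current_wrist_force())>40: print("stop");break
r.dwell(.3);print(r.current_tool_pos(),pt(1.57),r.current_wrist_force(),r.current_clock())
A=[]
for k in("top","scene"):
    f=r.grab_frame(k);np.savez(f"pics/{k}4.npz",**f);A.append(f["pixels"][90:290,100:400] if k=="top" else f["pixels"][120:320,120:420])
cv2.imwrite("pics/both4.png",cv2.resize(np.vstack(A),None,fx=1.5,fy=1.5))
```

```text
False
0.01624803640313152 58.53270471096039 [ 0.58968736 -0.01546784  0.11873537]
0.2 [-2.2 -5.   6.1] 0.0165
0.39 [-3.2 -4.4  8.4] 0.0164
0.59 [-2.1 -5.9  7.1] 0.0163
0.79 [-6.2 -3.7 11.3] 0.0163
0.98 [-6.5 -2.1 13.1] 0.0165
1.18 [-6.1 -2.6 12.3] 0.0163
1.37 [-5.6 -1.6 12. ] 0.0167
1.57 [-5.9 -1.3 11. ] 0.0169
[0.46173079 0.18696073 0.11865992] [0.46288267 0.18646951 0.118     ] [-4.38340281 -0.89854047  9.7982993 ] 30.3333
```

View pics/both4.png

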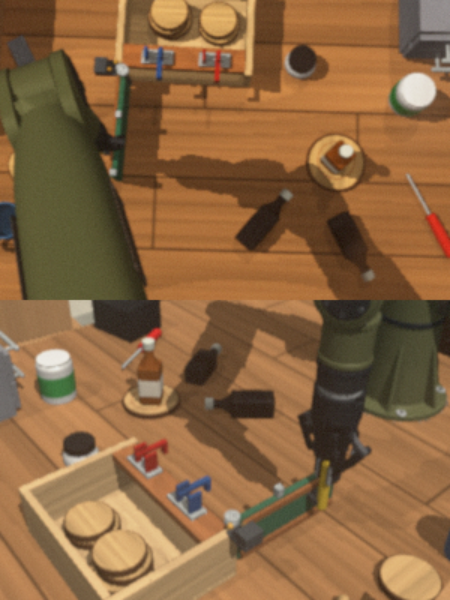

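The gate stands square to the front with the gripper on the post, and the bottle is upright on the slice (top-view (335,160) in the crop). The catches and the other things visible look untouched.

```bash
python3 -c "
from station import r
print(r.current_grip_width(),r.current_finger_force());print(r.job_done())"
```

```text
0.016368024672011063 59.567551016807556
the job is handed in; nothing more can be done
None
```

I handed the job in at about 30 s: the amber bottle stands on the log slice, the red then the blue catch are squeezed in, and the gripper still holds the gate open at about 1.57 rad; no bystander in the final view looked disturbed, though the arm hid part of the mug.

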